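# Lay up the coffee service tray

### The job

Lay up the black service tray for the waiting coffee order: stand the small espresso cup on the small round saucer, the tall cup on the large round saucer, the small steel milk jug on the square dish and the lidded sugar pot on the oblong dish, each upright in the middle of its dish and put down gently. The handleless tasting cup and the plain steel dosing cup look similar but are not part of the order: leave them where they stand, and leave the four dishes lying where they are on the tray.

Things in the scene. Friction and masses are not known exactly. Their poses are not given: they have to be found in the camera images.
- espresso_cup_center (a point): Espresso cup: white ceramic, open, 56 mm high, one ear handle; the smaller of the two handled cups. Diameter 40 mm at the foot, 56 mm at 26 mm up, 58 mm at the rim; wall 4 mm. Handle along the point's own +x to 54 mm from the axis, 8 mm thick, 18 to 50 mm up: grip across the body along y. Point on the axis half-way up (28 mm above the foot); z up. 0.14 kg.
- tall_cup_center (a point): Tall cup: white ceramic, open, nearly straight, 84 mm high, one ear handle; the larger of the two handled cups. Diameter 54 mm at the foot, 64 mm from 8 mm up, 66 mm at the rim; wall 4 mm. Handle along the point's own +x to 62 mm from the axis, 9 mm thick, 25 to 73 mm up: grip across the body along y. Point on the axis half-way up (42 mm above the foot); z up. 0.24 kg.
- milk_jug_center (a point): Small milk jug: stainless steel, open, 72 mm high, 58 mm in diameter up to 48 mm, then a 50 mm neck; pouring lip along the point's own -x (to 39 mm from the axis), bar handle along +x (to 54 mm, 16 to 64 mm up): grip across the body along y. Point on the axis half-way up (36 mm above the foot); z up. 0.14 kg. The big pitcher (94 mm wide, 112 mm high) is another thing.
- sugar_pot_center (a point): Sugar pot: white ceramic, closed, its lid with a round knob on top is fast. Round, 74 mm high over the knob, no handle; foot 44 mm, body 62 mm in diameter between 22 and 48 mm up, knob 16 mm. Point on the axis half-way up (37 mm above the foot); z up. 0.24 kg. All these things stand upright on bare steel (z = 0) right (-y) of the tray, axes at least 105 mm apart.
- tasting_cup_center (a point): Tasting cup, to be left alone: white ceramic, open, size and form of the espresso cup (58 mm rim, 56 mm high) but with no handle. Point on the axis half-way up (28 mm). A flip-top shaker (61 mm wide, 104 mm high) and an open filter basket (70 mm wide, 25 mm high) also stand among the things; nothing there or on the tray is higher than 115 mm.
- dosing_cup_center (a point): Dosing cup, to be left alone: stainless steel, open, straight, 58 mm in diameter (61 mm at the rim bead), 72 mm high, with neither handle nor pouring lip. Point on the axis half-way up (36 mm).
- small_saucer: Small round saucer: white ceramic, 112 mm in diameter, loose on the tray. Origin at the centre of its underside; flat floor 68 mm in diameter, 5 mm above the origin; sloping rim ends 12 mm above it. z up. The four dishes lie one in each quarter of the square black tray (310 mm, rim top at z = 0.016, floor at z = 0.004), centres over 135 mm apart; which lies where varies.
- large_saucer: Large round saucer: white ceramic, 138 mm in diameter, loose on the tray. Origin at the centre of its underside; flat floor 90 mm in diameter, 5 mm above the origin; sloping rim ends 15 mm above it. z up.
- square_dish: Square dish: white ceramic, 96 by 96 mm, loose on the tray. Origin at the centre of its underside; flat floor 82 by 82 mm, 5 mm above the origin; rim 12 mm above it. z up.
- oblong_dish: Oblong dish: white ceramic, 134 mm (its x) by 86 mm (its y), loose on the tray. Origin at the centre of its underside; flat floor 120 by 72 mm, 5 mm above the origin; rim 12 mm above it. z up.

How it is judged:
At the end, for the whole second after the job is handed in: Each thing stands on the floor of its own dish (height to 5 mm), within 14 mm of the dish's centre, upright to 0.12 rad, released and at rest; each dish flat and within 25 mm of where it lay; tasting cup and dosing cup upright and within 25 mm of where they stood (horizontal distance between espresso_cup_center and small_saucer below 0.014 m and z of espresso_cup_center in the frame of small_saucer between 0.028 and 0.038 m and angle between each of espresso_cup_center, tall_cup_center, milk_jug_center, sugar_pot_center, tasting_cup_center, dosing_cup_center's own z axis and vertical below 0.12 rad and linear speed of each of espresso_cup, tall_cup, milk_jug, sugar_pot below 0.02 m/s and angular speed of each of espresso_cup, tall_cup, milk_jug, sugar_pot below 0.2 rad/s and angle between each of small_saucer, large_saucer, square_dish, oblong_dish's own z axis and vertical below 0.06 rad and distance of each of small_saucer, large_saucer, square_dish, oblong_dish, tasting_cup_center, dosing_cup_center from where it was at the start of the episode below 0.025 m and horizontal distance between tall_cup_center and large_saucer below 0.014 m and z of tall_cup_center in the frame of large_saucer between 0.042 and 0.052 m and horizontal distance between milk_jug_center and square_dish below 0.014 m and z of milk_jug_center in the frame of square_dish between 0.036 and 0.046 m and horizontal distance between sugar_pot_center and oblong_dish below 0.014 m and z of sugar_pot_center in the frame of oblong_dish between 0.037 and 0.047 m); the robot touches nothing.
It fails at once if the tasting cup or the dosing cup is shifted by more than 25 mm or tipped (distance of any of tasting_cup_center, dosing_cup_center from where it was at the start of the episode above 0.025 m or angle between any of tasting_cup_center, dosing_cup_center's own z axis and vertical above 0.4 rad).
It fails at once if a dish is shoved more than 25 mm from where it lay (distance of any of small_saucer, large_saucer, square_dish, oblong_dish from where it was at the start of the episode above 0.025 m).
It fails at once if a cup, the jug or the pot is dropped onto its dish instead of set down (it comes down on it at over 0.5 m/s, as from a drop of 13 mm or more) ((horizontal distance between espresso_cup_center and small_saucer below 0.03 m and z of espresso_cup_center in the frame of small_saucer below 0.043 m and linear speed of espresso_cup above 0.5 m/s) or (horizontal distance between tall_cup_center and large_saucer below 0.03 m and z of tall_cup_center in the frame of large_saucer below 0.057 m and linear speed of tall_cup above 0.5 m/s) or (horizontal distance between milk_jug_center and square_dish below 0.03 m and z of milk_jug_center in the frame of square_dish below 0.051 m and linear speed of milk_jug above 0.5 m/s) or (horizontal distance between sugar_pot_center and oblong_dish below 0.03 m and z of sugar_pot_center in the frame of oblong_dish below 0.052 m and linear speed of sugar_pot above 0.5 m/s)).
It also fails if it takes over 99 s, if anything falls off the work surface, if the arm or the gripper's body presses on something with over 40 N, if the wrist force passes 120 N, or if a joint passes its speed limit or range.

### The arm

A 7-joint arm with a two-finger parallel gripper is mounted at the origin on the work surface. World frame = base frame: x ahead of the robot, y to its left, z up, the work surface at z = 0. Lengths are in m, angles in rad, forces in N, time in s.
With the tool pointing down it reaches from about 0.425 to 0.875 m from the base axis. Payload 4.7 kg.
Tool frame: the origin (TCP) lies between the finger pads; the fingertips stand 25 mm ahead of it and the grasp point (between the pads) lies 6 mm ahead of it; z points along the fingers, y is the direction in which the jaws open and shut (so a half turn about z gives the same grasp; the last joint's range is limited). The gripper opens to 87 mm and grips with 3 to 60 N. Pads are 19 mm wide; open, the fingers measure 117 mm over their backs; the gripper's body (75 mm by 190 mm) begins 51 mm behind the grasp point.
Start: joints at [-1.142, 0.321, -0.07, 1.45, 0.023, 1.371, -0.057], TCP at [0.262, 0.595, 0.248] pointing down, gripper open.
Joint ranges: [-2.86, 2.86], [-0.3, 2.09], [-1.38, 1.24], [0.06, 2.45], [-1.56, 4.7], [0.09, 2.05], [-2.69, 2.69]. Speed limits (rad/s): [2.57, 2.57, 3.14, 3.14, 3.14, 3.14, 3.14].

### API

Orientations are given as a rotation vector (axis times angle).
In Python, from bench import * gives the robot as it stands.
- The arm moves only by the tool send_rows, never from a script. Its arguments are lists of equal length, an entry for each row: "rotation": the turn, a rotation vector about the tool's x, y, z in degrees, a list of three; "slide": the shift along the tool's x, y, z in mm, a list of three; "fingers": the gripper command: -1 is fully open, 1 is shut, values between are in proportion. In form: {"rotation": [[wx, wy, wz], ...], "slide": [[tx, ty, tz], ...], "fingers": [fingers, ...]}. A call has 1 to 12 rows; each row is the pose to reach, as a shift and turn from the pose commanded when the call began, along the tool's axes at that moment; what a row does not reach only later rows make up. A row lasts 1/10 s, in which the tool goes at most 50 mm and 8.59 degrees, less where a joint would pass 70% of its speed; a pose out of reach is approached as far as the arm can. A call with a gripper value outside its range is refused whole. The fingers move at their own pace and stop on an object; "force" is the grip in N (left out, the last holds). Time passes only in rows, so rows that repeat a pose let the fingers close. It gives the time, the measured TCP pose, the force and the opening at its end, in the units of the state.
- get_state(): the state, without advancing time (a new reading comes with each control period).
- get_image(name): name is "scene" or "top"; returns the picture (480x640x3 uint8, red, green, blue); there is no depth.
- camera_model(name): a dict with "intrinsics" (3x3 intrinsics, pixels), "rvec" (rotation vector, rad) and "tvec" (3), from world to camera coordinates, as OpenCV has them. Camera axes: x right, y down, z forward; pixel columns grow to the right and rows downward; lengths in m; the calibration is good to about 2 mm. A picture is of the moment at which its call begins. camera_model takes no time and is no camera call.
- close_job(): hands the job in, once; it reports no verdict.
The state is a dict: "time": time; "joint_positions": joint angles; "qd": joint speeds; "joint_torque": joint torques, N m; "position": TCP position; "tool_rot": TCP orientation; "ft_force": force on the tool from outside, world axes, zero at the start; "torque": the same for the moment, N m; "grip_width": opening from 0.0 (shut) to 1.0 (fully open).
Only numpy, scipy, OpenCV 4.12 (cv2) and the standard library are available. Lean on these libraries where they do the work, as an engineer would, in place of code of your own. Each camera call takes 0.05 s, during which the arm holds its last target.

## Working session

There is one attempt and no reset: what is moved stays moved. The work goes in short steps, Python scripts to look and compute and a tool call to move; the robot and the scene stay as the last step left them, time stands still between calls to the robot, and variables do not carry over. Pictures are saved under pics/ and viewed, and the job is handed in when it is done.

Besides the shell and the picture viewer there is one more tool, called after "Emit:" in YAML: its name, and indented under it one key for each argument. send_rows: Moves the arm, as the interface text tells. Its arguments: {"type":"object","properties":{"rotation":{"type":"array"},"slide":{"type":"array"},"fingers":{"type":"array"},"force":{"type":"number"}},"required":["rotation","slide","fingers"]}

```bash
mkdir -p pics; python3 - <<'E'
from bench import *
import cv2,numpy as np
s=get_state();print(s)
for n in ("scene","top"):
    im=get_image(n);cv2.imwrite(f"pics/{n}0.png",im[:,:,::-1]);m=camera_model(n);print(n,m)
    R=cv2.Rodrigues(np.array(m["rvec"]))[0];print("cam pos",-R.T@np.array(m["tvec"]).ravel())
E
```

```text
{'time': 0.0, 'joint_positions': array([-1.14189397,  0.32180464, -0.0700852 ,  1.45166146,  0.02264322,
        1.37076934, -0.05689915]), 'qd': array([-0.00034266, -0.00272487,  0.0009562 ,  0.00080839,  0.00020929,
        0.00087062, -0.00028871]), 'joint_torque': array([-6.08243022e-05, -4.91285276e+01, -4.03896226e-01, -3.12534428e+01,
       -6.40179100e-02,  4.40077053e-02,  1.73795243e-04]), 'position': array([0.26181419, 0.5944037 , 0.24648019]), 'tool_rot': array([-6.46796232e-01, -3.07403782e+00,  2.88971052e-03]), 'ft_force': array([ 0.10385261, -0.16260531,  0.02831695]), 'torque': array([-0.06511281,  0.00815845, -0.00621051]), 'grip_width': 0.9973410821454973}
scene {'intrinsics': array([[604.05623794,   0.        , 321.75824955],
       [  0.        , 604.05623794, 247.25288844],
       [  0.        ,   0.        ,   1.        ]]), 'rvec': array([ 1.59054009,  1.85522006, -0.83105835]), 'tvec': array([ 0.11140258, -0.30770392,  1.5165017 ])}
cam pos [1.35042035 0.07424617 0.76008029]
top {'intrinsics': array([[436.66527295,   0.        , 317.08678825],
       [  0.        , 436.66527295, 239.72170366],
       [  0.        ,   0.        ,   1.        ]]), 'rvec': array([ 2.13678484, -2.14412373,  0.17352244]), 'tvec': array([0.00299293, 0.53647206, 0.76340585])}
cam pos [0.40934118 0.00408898 0.83846455]
```

View pics/scene0.png

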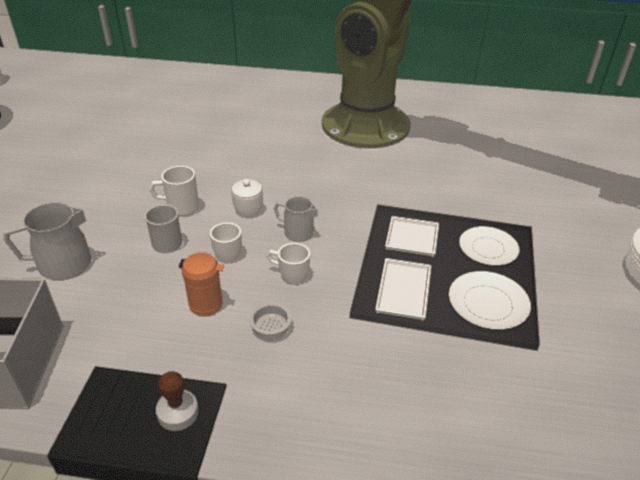

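View pics/top0.png

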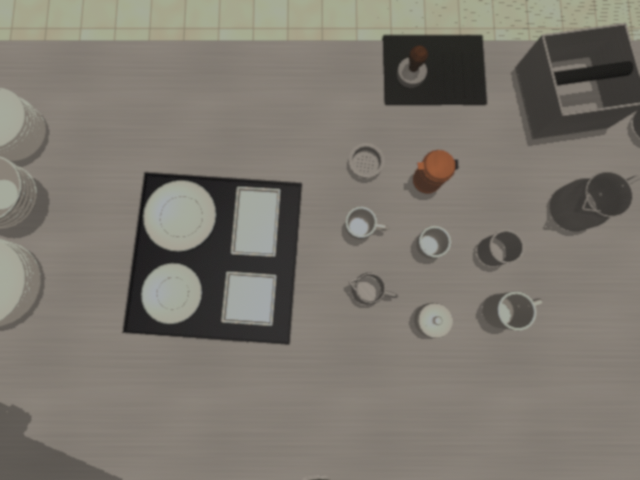

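The top view has +x up and +y left. It shows the espresso cup at (360,222), jug (369,289), tall cup (516,310), sugar pot (435,321), tasting cup (433,242) and dosing cup (505,247). The dishes are large saucer (180,215), small saucer (171,293), oblong (256,222) and square (249,298). Next I zoom in.

```bash
python3 - <<'E'
import cv2
im=cv2.imread("pics/top0.png")
c=im[190:350,335:555];cv2.imwrite("pics/topc.png",cv2.resize(c,None,fx=3.6,fy=3.6,interpolation=cv2.INTER_CUBIC))
c=im[165:350,115:310];cv2.imwrite("pics/topd.png",cv2.resize(c,None,fx=3.2,fy=3.2,interpolation=cv2.INTER_CUBIC))
im=cv2.imread("pics/scene0.png")
c=im[160:320,140:340];cv2.imwrite("pics/scc.png",cv2.resize(c,None,fx=3.6,fy=3.6,interpolation=cv2.INTER_CUBIC))
E
```

```text
(no output)
```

View pics/topc.png

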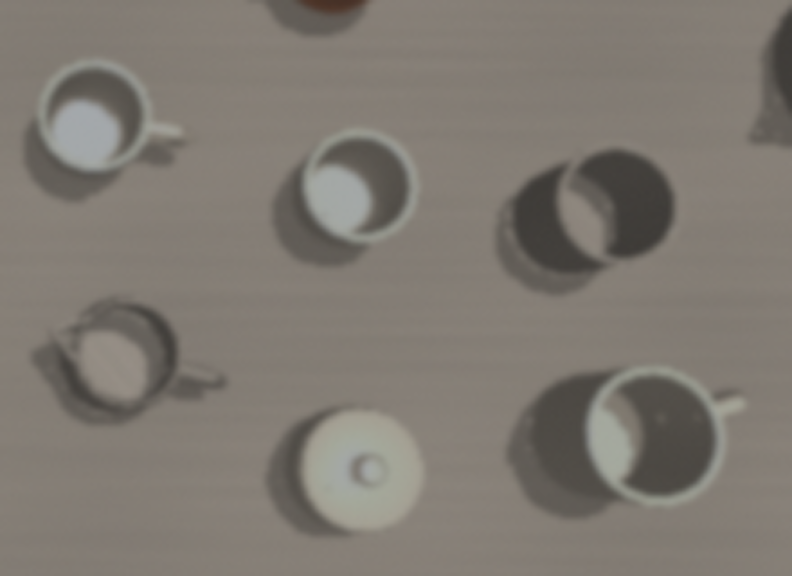

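View pics/scc.png

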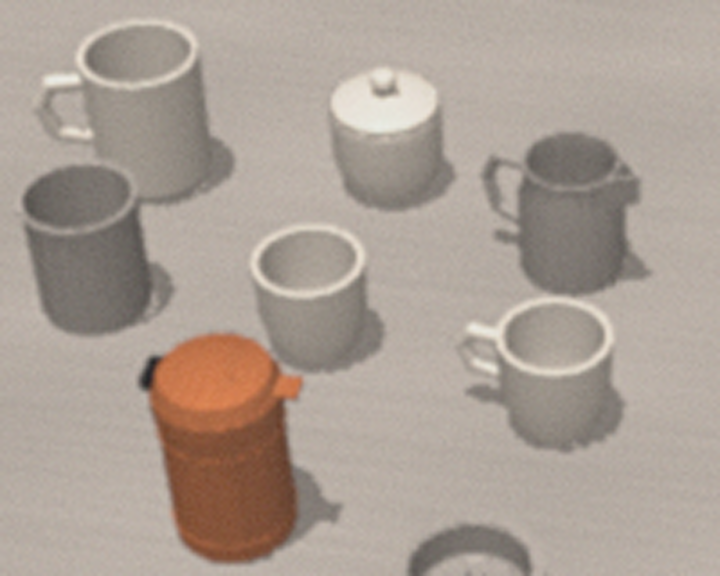

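```bash
cat > h.py <<'E'
import cv2,numpy as np
from scipy.optimize import least_squares
from bench import camera_model
class C:
    def __init__(s,n):
        m=camera_model(n);s.K=np.array(m["intrinsics"]);s.R=cv2.Rodrigues(np.array(m["rvec"]))[0];s.t=np.array(m["tvec"]).ravel();s.c=-s.R.T@s.t
    def ray(s,p,z):
        p=np.atleast_2d(np.array(p,float));d=np.c_[p,np.ones(len(p))]@np.linalg.inv(s.K).T@s.R
        return s.c[:2]+d[:,:2]*((z-s.c[2])/d[:,2:3])
    def px(s,X):
        q=np.atleast_2d(X)@s.R.T+s.t;q=q@s.K.T;return q[:,:2]/q[:,2:]
def circ(P):
    r=least_squares(lambda a:np.hypot(P[:,0]-a[0],P[:,1]-a[1])-a[2],[*P.mean(0),.03],loss='soft_l1',f_scale=.001);return r.x,np.std(r.fun)
E
python3 - <<'E'
from h import *
im=cv2.imread("pics/top0.png");T=C("top")
v=im.astype(int).min(2)
for p in [(360,222),(433,242),(516,310),(435,321),(180,215),(256,222),(205,180),(470,270)]: print(p,im[p[1]-1:p[1]+1,p[0]].tolist())
print(v[222,338:390]);print(v[310,480:545])
for th in (145,155):
  m=(v>th).astype(np.uint8)
  cs,_=cv2.findContours(m,cv2.RETR_EXTERNAL,cv2.CHAIN_APPROX_NONE)
  for c in cs:
    x,y,w,h=cv2.boundingRect(c)
    if cv2.contourArea(cv2.convexHull(c))>300 and 110<x<560 and 150<y<360: print(th,x,y,w,h,cv2.contourArea(c))
E
```

```text
(360, 222) [[171, 168, 163], [171, 168, 164]]
(433, 242) [[166, 167, 163], [166, 167, 163]]
(516, 310) [[70, 76, 79], [70, 75, 78]]
(435, 321) [[140, 143, 144], [138, 141, 143]]
(180, 215) [[159, 170, 165], [159, 170, 165]]
(256, 222) [[162, 168, 164], [162, 168, 164]]
(205, 180) [[24, 25, 25], [30, 30, 32]]
(470, 270) [[118, 126, 133], [117, 125, 132]]
[117 117 117 117 115 112 109 120 133 126 108 110 133 154 161 163 163 164
 164 163 163 163 164 164 163 161 155 144 127 109  93  84  79  78  77  84
 106 130 137 128 120 118 117 118 118 118 118 118 118 118 119 119]
[ 86  84  78  72  70  69  69  70  69  69  69  68  69  69  69  69  75  97
 130 153 157 157 158 158 158 157 157 154 146 132 119 110 102  89  76  70
  70  69  68  68  69  70  69  70  70  70  69  69  70  69  69  70  79 104
 131 142 134 123 118 117 118 117 117 118 118]
145 421 306 30 30 678.0
145 226 276 47 46 1783.0
145 143 265 57 57 2447.0
145 236 192 41 61 2094.5
145 146 182 68 67 3449.5
155 227 276 45 45 1664.0
155 144 269 42 44 1279.0
155 237 192 39 60 1958.5
155 148 187 49 46 1499.0
```

View pics/topd.png

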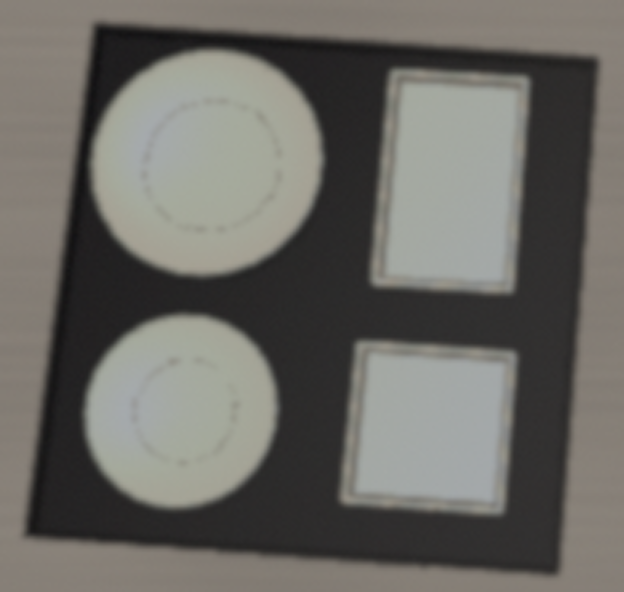

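```bash
python3 - <<'E'
from h import *
T=C("top");S=C("scene")
im=cv2.imread("pics/top0.png");v=im.astype(int).min(2)
# dishes
m=(v>85).astype(np.uint8);m[:175]=0;m[342:]=0
for n,(x,y,z) in dict(large=(180,215,.019),small=(171,293,.016),oblong=(256,222,.016),square=(249,298,.016)).items():
    f=np.zeros_like(m);l,st=cv2.connectedComponents(m);f=(st==st[y,x]).astype(np.uint8)
    c=max(cv2.findContours(f,cv2.RETR_EXTERNAL,cv2.CHAIN_APPROX_NONE)[0],key=len)[:,0]
    P=T.ray(c,z)
    if n in("large","small"): print(n,circ(P))
    else:
        r=cv2.minAreaRect((P*1000).astype(np.float32));print(n,r)
def fill(m,x0,y0,x1,y1,k):
    g=np.zeros_like(m);g[y0:y1,x0:x1]=m[y0:y1,x0:x1]
    g=cv2.morphologyEx(g,cv2.MORPH_CLOSE,np.ones((3,3),np.uint8))
    cs=cv2.findContours(g,cv2.RETR_EXTERNAL,cv2.CHAIN_APPROX_NONE)[0];c=max(cs,key=lambda c:cv2.contourArea(cv2.convexHull(c)))
    f=np.zeros_like(m);cv2.drawContours(f,[c],-1,1,-1)
    f=cv2.morphologyEx(f,cv2.MORPH_OPEN,cv2.getStructuringElement(cv2.MORPH_ELLIPSE,(k,k)))
    return max(cv2.findContours(f,cv2.RETR_EXTERNAL,cv2.CHAIN_APPROX_NONE)[0],key=len)[:,0]
m=(v>125).astype(np.uint8)
for n,(b,z) in dict(espresso=((340,200,395,245),.056),tasting=((412,220,460,265),.056),tall=((490,285,550,335),.084),sugar=((410,300,460,345),.050)).items():
    c=fill(m,*b,15);print(n,circ(T.ray(c,z)))
im2=cv2.imread("pics/scene0.png")
for n,b in dict(espc=(335,195,395,250),tall=(485,280,550,340),jug=(335,262,405,318)).items():
    x0,y0,x1,y1=b;cv2.imwrite(f"pics/z_{n}.png",cv2.resize(im[y0:y1,x0:x1],None,fx=10,fy=10,interpolation=cv2.INTER_CUBIC))
cv2.imwrite("pics/z_jugs.png",cv2.resize(im2[190:246,268:328],None,fx=10,fy=10,interpolation=cv2.INTER_CUBIC))
E
```

```text
large (array([0.58928689, 0.26498013, 0.06858673]), np.float64(0.0005780711011829988))
small (array([0.44128333, 0.27418956, 0.05578605]), np.float64(0.0005096026538057715))
oblong ((578.2404174804688, 119.1990966796875), (86.01569366455078, 134.4183807373047), 86.39134979248047)
square ((431.3174133300781, 129.0598907470703), (96.09561157226562, 96.11150360107422), 85.77499389648438)
espresso (array([ 0.56866315, -0.07950947,  0.02813502]), np.float64(0.0006759755085316316))
tasting (array([ 0.53196786, -0.21351724,  0.02828756]), np.float64(0.0005710294962365834))
tall (array([ 0.40620567, -0.34011034,  0.03218236]), np.float64(0.0006176375890031187))
sugar (array([ 0.38986423, -0.20967287,  0.02904426]), np.float64(0.0005696914578102639))
```

View pics/z_jug.png

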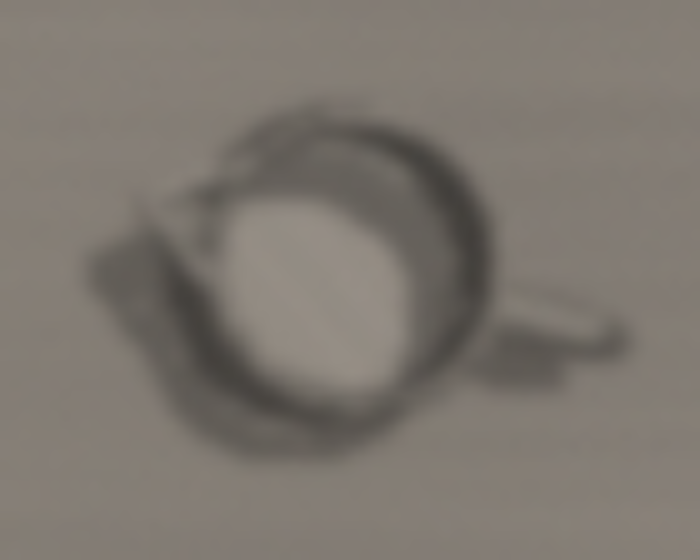

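View pics/z_jugs.png

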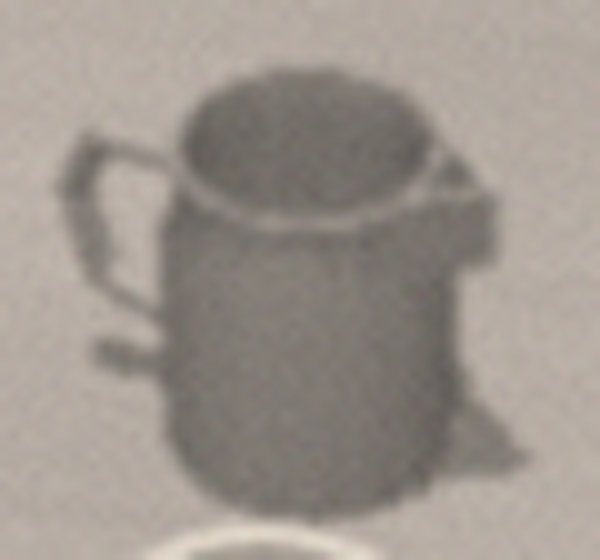

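View pics/z_tall.png

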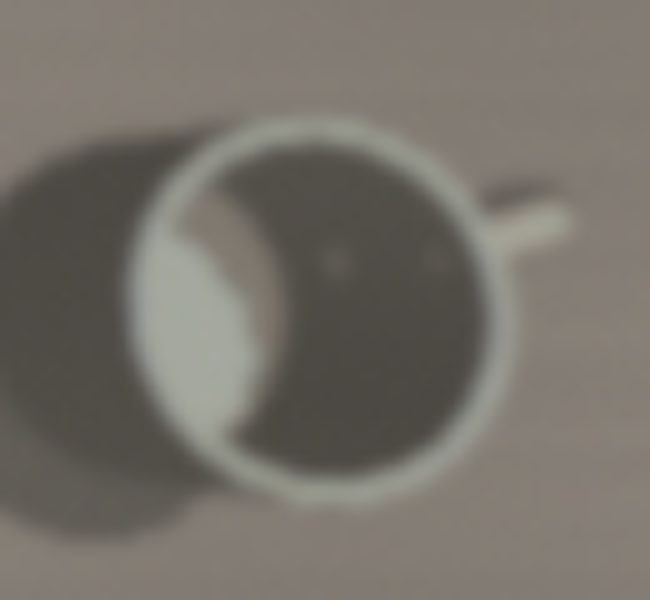

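View pics/z_espc.png

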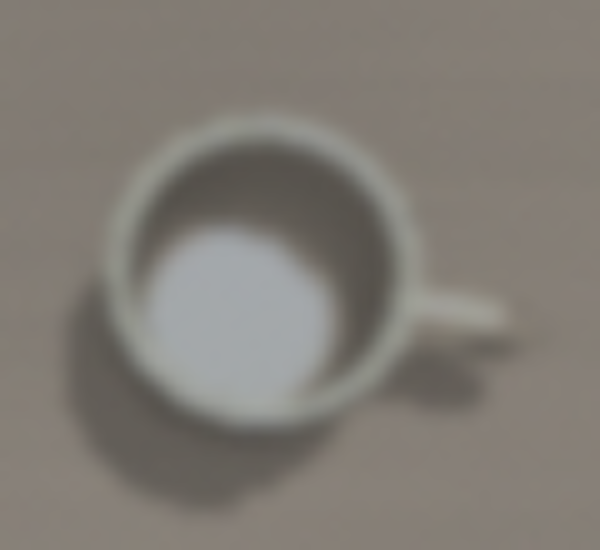

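```bash
python3 - <<'E'
from h import *
T=C("top");S=C("scene")
def o(n,a,b): d=b-a;print(n,b,"dist",np.hypot(*d),"ang",np.degrees(np.arctan2(d[1],d[0])))
j=np.array([[180,150],[435,150],[305,68],[308,228],[220,200],[395,205]])/10+[268,190]
a,e=circ(S.ray(j,.072));print("jug rim scene",a,e)
jc=a[:2]
f=S.ray(np.array([[310,520],[200,482],[420,482]])/10+[268,190],0);print("foot pts dist",np.hypot(*(f-jc).T))
t=np.array([[492,260],[440,150],[345,120],[460,340],[350,430]])/10+[335,262];P=T.ray(t,.072);print("top rim pts d",np.hypot(*(P-jc).T))
hb=T.ray([397.5,296],.062)[0];lp=T.ray([349.3,281.5],.072)[0];o("jug h",jc,hb);o("jug lip",lp,jc);o("lip-h",lp,hb)
o("esp",np.array([.5687,-.0795]),T.ray([386,226.8],.048)[0])
o("tall",np.array([.4062,-.3401]),T.ray([542.5,301.8],.071)[0])
print("knob",T.ray([437.5,320.3],.072),S.ray([246.4,182.2],.072))
# scene handle checks
o("jug h scene",jc,S.ray(np.array([65,185])/10+[268,190],.05)[0])
# cup rims in scene from crop pts 3.6
g=lambda p:np.array(p)/3.6+[140,160]
print("esp scene",circ(S.ray(g([[497,335],[613,335],[555,298],[555,380]]),.056)))
print("tall scene",circ(S.ray(g([[78,52],[200,52],[138,20],[140,88]]),.084)))
print("tasting scene",circ(S.ray(g([[251,263],[367,263],[310,226],[309,300]]),.056)))
print("dosing scene",circ(S.ray(g([[23,195],[138,195],[82,163],[80,235]]),.072)))
g=lambda p:np.array(p)/3.6+[335,190]
print("dosing top",circ(T.ray(g([[557,205],[676,205],[615,148],[615,264]]),.072)))
print("shaker top",T.ray([437,167],.104), "basket",T.ray([365.5,160],.025))
E
```

```text
jug rim scene [ 0.45004644 -0.09112032  0.02440399] 0.0005995298350564886
foot pts dist [0.02463588 0.02549618 0.02489338]
top rim pts d [0.02492042 0.02203563 0.02048612 0.0258463  0.03337872]
jug h [ 0.43231243 -0.14036637] dist 0.052341840496762326 ang -109.80447247902757
jug lip [ 0.45004644 -0.09112032] dist 0.03700451163367488 ang -101.63831110256666
lip-h [ 0.43231243 -0.14036637] dist 0.08912626866683211 ang -106.42345333150838
esp [ 0.55932332 -0.1259096 ] dist 0.04734737005804992 ang -101.42237545731479
tall [ 0.4211101  -0.39125461] dist 0.05328325003484488 ang -73.75011522514816
knob [[ 0.39010644 -0.20630423]] [[ 0.3950369  -0.20618831]]
jug h scene [ 0.44155661 -0.14070133] dist 0.050302620209603965 ang -99.71660743653418
esp scene (array([ 0.57216715, -0.07818477,  0.02922056]), np.float64(0.0008476023635300664))
tall scene (array([ 0.40940763, -0.33862372,  0.03327318]), np.float64(7.826561334347931e-05))
tasting scene (array([ 0.53545741, -0.2111727 ,  0.0293464 ]), np.float64(0.00011626249111592766))
dosing scene (array([ 0.52362316, -0.33342085,  0.0298179 ]), np.float64(0.0004389302390341808))
dosing top (array([ 0.51734801, -0.33451172,  0.02917238]), np.float64(0.0002111827092587976))
shaker top [[ 0.65498073 -0.20911347]] basket [[ 0.69592348 -0.09359878]]
```

Both views agree to about 4 mm with a constant offset, so I use the averages. Next comes a helper that works out moves in the tool frame.

```bash
cat > plan.py <<'E'
import numpy as np,sys
from scipy.spatial.transform import Rotation as R
from bench import get_state
def plan(x,y,zg,jaw):
    "target grasp point xyz (m), jaw angle deg (mod 180)"
    s=get_state();Rm=R.from_rotvec(s["tool_rot"]);M=Rm.as_matrix()
    a=np.radians(jaw);best=None
    for k in (0,np.pi):
        yv=np.array([np.cos(a+k),np.sin(a+k),0]);zv=np.array([0,0,-1.]);G=np.c_[np.cross(yv,zv),yv,zv]
        rv=R.from_matrix(M.T@G).as_rotvec(degrees=True)
        if best is None or np.linalg.norm(rv)<np.linalg.norm(best): best=rv
    sl=M.T@(np.array([x,y,zg+.006])-s["position"])*1000
    yv=M[:,1]
    print("t",round(s["time"],2),"pos",s["position"].round(4),"jaw",np.degrees(np.arctan2(yv[1],yv[0])).round(1),"tilt",np.degrees(np.arccos(-M[2,2])).round(2),"grip",round(s["grip_width"],3),"F",s["ft_force"].round(2),"j7",s["joint_positions"][6].round(2))
    print("rot",best.round(1),"slide",sl.round(1))
if __name__=="__main__": plan(*map(float,sys.argv[1:5]))
E
python3 plan.py .5704 -.0789 .13 -11.4
```

```text
t 0.1 pos [0.2618 0.5944 0.2466] jaw 66.2 tilt 0.1 grip 1.001 F [-0.7  -0.2  -0.06] j7 -0.06
rot [-0.1  0.1 77.6] slide [-553.8 -491.7  111.5]
```

Emit:
send_rows:
  rotation:
    - [0,0,8]
    - [0,0,16]
    - [0,0,24]
    - [0,0,32]
    - [0,0,40]
    - [0,0,48]
    - [0,0,56]
    - [0,0,64]
    - [0,0,72]
    - [0,0,77.6]
    - [0,0,77.6]
    - [0,0,77.6]
  slide:
    - [-40,-35,5]
    - [-80,-71,10]
    - [-120,-107,18]
    - [-160,-142,25]
    - [-200,-178,32]
    - [-240,-213,40]
    - [-280,-249,50]
    - [-320,-284,60]
    - [-360,-320,70]
    - [-400,-355,80]
    - [-440,-391,90]
    - [-480,-426,100]
  fingers: [-1,-1,-1,-1,-1,-1,-1,-1,-1,-1,-1,-1]
  force: 25

```text
time: 1.3
position: [0.5093, 0.0543, 0.1564]
tool_rot: [-2.43, -1.991, -0.001]
ft_force: [0.2, 0.6, 0.4]
grip_width: 0.995
```

```bash
python3 plan.py .5704 -.0789 .13 -11.4;python3 plan.py .5704 -.0789 .035 -11.4
```

```text
t 1.3 pos [0.5093 0.0543 0.1564] jaw -11.4 tilt 0.03 grip 0.995 F [0.16 0.64 0.38] j7 -0.31
rot [ 0. -0.  0.] slide [-118.5   86.1   20.3]
t 1.3 pos [0.5093 0.0543 0.1564] jaw -11.4 tilt 0.03 grip 0.995 F [0.16 0.64 0.38] j7 -0.31
rot [ 0. -0.  0.] slide [-118.6   86.1  115.3]
```

Emit:
send_rows:
  rotation:
    - [0,0,0]
    - [0,0,0]
    - [0,0,0]
    - [0,0,0]
    - [0,0,0]
    - [0,0,0]
  slide:
    - [-30,25,3]
    - [-60,48,6]
    - [-85,70,10]
    - [-98,78,12]
    - [-98,78,12]
    - [-98,78,12]
  fingers: [-1,-1,-1,-1,-1,-1]

```text
time: 1.9
position: [0.5657, -0.0547, 0.1443]
tool_rot: [-2.43, -1.99, 0.001]
ft_force: [-0.5, 1.2, -0.7]
grip_width: 0.999
```

```bash
python3 plan.py .5704 -.0789 .035 -11.4; python3 - <<'E'
from h import *
from bench import *
cv2.imwrite("pics/s1.png",get_image("scene")[:,:,::-1])
E
```

```text
t 1.9 pos [ 0.5657 -0.0547  0.1443] jaw -11.4 tilt 0.07 grip 0.999 F [-0.49  1.16 -0.65] j7 -0.03
rot [-0.1 -0.   0. ] slide [-22.8   9.5 103.3]
```

View pics/s1.png

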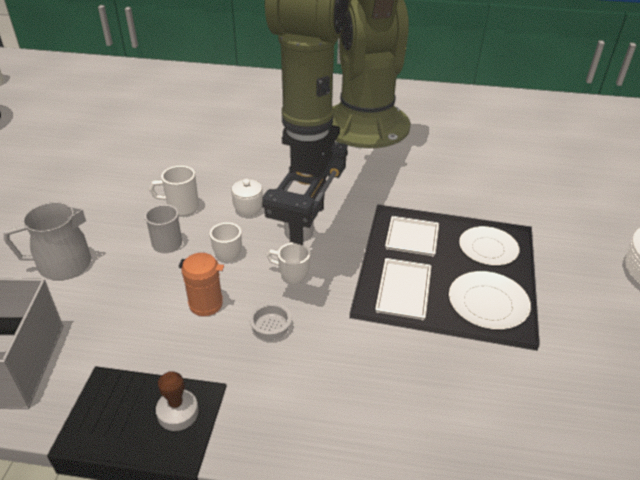

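The gripper hangs behind and above the espresso cup at (294,262), with the jaws across it. I move over it and go down.

Emit:
send_rows:
  rotation:
    - [0,0,0]
    - [0,0,0]
    - [0,0,0]
    - [0,0,0]
    - [0,0,0]
    - [0,0,0]
  slide:
    - [-15,6,0]
    - [-23,9.5,10]
    - [-23,9.5,25]
    - [-23,9.5,25]
    - [-23,9.5,25]
    - [-23,9.5,25]
  fingers: [-1,-1,-1,-1,-1,-1]

```text
time: 2.55
position: [0.5711, -0.079, 0.1197]
tool_rot: [-2.429, -1.991, -0.0]
ft_force: [-0.0, -0.6, 0.9]
grip_width: 0.995
```

```bash
python3 plan.py .5704 -.0789 .035 -11.4
```

```text
t 2.55 pos [ 0.5711 -0.079   0.1197] jaw -11.3 tilt 0.02 grip 0.995 F [-0.01 -0.59  0.86] j7 0.03
rot [-0.  -0.   0.1] slide [-0.  -0.7 78.7]
```

Emit:
send_rows:
  rotation:
    - [0,0,0]
    - [0,0,0]
    - [0,0,0]
    - [0,0,0]
    - [0,0,0]
    - [0,0,0]
    - [0,0,0]
    - [0,0,0]
    - [0,0,0]
    - [0,0,0]
  slide:
    - [0,0,25]
    - [0,0,50]
    - [0,0,70]
    - [0,0,78]
    - [0,0,78]
    - [0,0,78]
    - [0,0,78]
    - [0,0,78]
    - [0,0,78]
    - [0,0,78]
  fingers: [-1,-1,-1,-1,-1,1,1,1,1,1]
  force: 20

```text
time: 3.55
position: [0.5707, -0.0796, 0.0421]
tool_rot: [-2.43, -1.99, 0.0]
ft_force: [-2.6, 0.3, 4.0]
grip_width: 0.658
```

```bash
python3 plan.py .443 .2748 .17 -11.4
```

```text
t 3.55 pos [ 0.5707 -0.0796  0.0421] jaw -11.4 tilt 0.05 grip 0.658 F [-2.64  0.29  4.02] j7 0.08
rot [-0. -0.  0.] slide [ 322.4 -195.1 -133.6]
```

Emit:
send_rows:
  rotation:
    - [0,0,0]
    - [0,0,0]
    - [0,0,0]
    - [0,0,0]
    - [0,0,0]
    - [0,0,0]
    - [0,0,0]
    - [0,0,0]
    - [0,0,0]
    - [0,0,0]
    - [0,0,0]
    - [0,0,0]
  slide:
    - [0,0,-5]
    - [0,0,-15]
    - [0,0,-30]
    - [0,0,-50]
    - [0,0,-70]
    - [10,-6,-80]
    - [30,-18,-80]
    - [60,-36,-80]
    - [90,-54,-80]
    - [120,-73,-80]
    - [150,-91,-80]
    - [180,-109,-80]
  fingers: [1,1,1,1,1,1,1,1,1,1,1,1]

```text
time: 4.75
position: [0.4984, 0.1202, 0.1223]
tool_rot: [-2.43, -1.991, -0.001]
ft_force: [0.2, 0.1, -2.3]
grip_width: 0.658
```

Emit:
send_rows:
  rotation:
    - [0,0,0]
    - [0,0,0]
    - [0,0,0]
    - [0,0,0]
    - [0,0,0]
    - [0,0,0]
    - [0,0,0]
    - [0,0,0]
  slide:
    - [30,-18,0]
    - [60,-36,0]
    - [90,-54,0]
    - [115,-70,0]
    - [135,-81,0]
    - [142,-86,0]
    - [142,-86,0]
    - [142,-86,0]
  fingers: [1,1,1,1,1,1,1,1]

```text
time: 5.55
position: [0.4436, 0.2731, 0.1219]
tool_rot: [2.431, 1.989, -0.0]
ft_force: [0.8, -0.3, -1.9]
grip_width: 0.661
```

```bash
python3 plan.py .443 .2748 .045 -11.4;python3 - <<'E'
from h import *
from bench import *
cv2.imwrite("pics/s2.png",get_image("scene")[:,:,::-1])
E
```

```text
t 5.55 pos [0.4436 0.2731 0.1219] jaw -11.4 tilt 0.05 grip 0.661 F [ 0.84 -0.32 -1.88] j7 -0.76
rot [ 0.  0. -0.] slide [ 1.6 -1.  70.9]
```

View pics/s2.png

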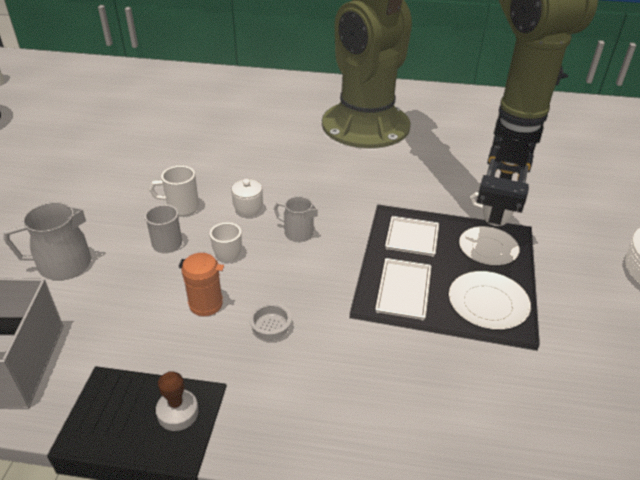

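The espresso cup is held at (495,212), just above the small saucer at (489,245). Lowering.

Emit:
send_rows:
  rotation:
    - [0,0,0]
    - [0,0,0]
    - [0,0,0]
    - [0,0,0]
    - [0,0,0]
    - [0,0,0]
    - [0,0,0]
    - [0,0,0]
    - [0,0,0]
  slide:
    - [1,-0.5,15]
    - [1.5,-1,35]
    - [1.5,-1,50]
    - [1.5,-1,58]
    - [1.5,-1,62]
    - [1.5,-1,65]
    - [1.5,-1,67]
    - [1.5,-1,68]
    - [1.5,-1,68]
  fingers: [1,1,1,1,1,1,1,1,1]

```text
time: 6.5
position: [0.4428, 0.2762, 0.0541]
tool_rot: [-2.43, -1.991, -0.001]
ft_force: [-1.1, -0.4, -1.3]
grip_width: 0.653
```

```bash
python3 plan.py .443 .2748 .045 -11.4
```

```text
t 6.5 pos [0.4428 0.2762 0.0541] jaw -11.4 tilt 0.04 grip 0.653 F [-1.14 -0.39 -1.29] j7 -0.73
rot [ 0. -0.  0.] slide [-1.3  0.5  3.1]
```

Emit:
send_rows:
  rotation:
    - [0,0,0]
    - [0,0,0]
    - [0,0,0]
    - [0,0,0]
    - [0,0,0]
  slide:
    - [0,0,1]
    - [0,0,2]
    - [0,0,2.5]
    - [0,0,2.5]
    - [0,0,2.5]
  fingers: [1,1,1,1,1]

```text
time: 7.0
position: [0.4426, 0.276, 0.0513]
tool_rot: [-2.43, -1.991, -0.0]
ft_force: [0.4, -1.2, -0.4]
grip_width: 0.659
```

```bash
python3 plan.py .443 .2748 .045 -11.4
```

```text
t 7.0 pos [0.4426 0.276  0.0513] jaw -11.4 tilt 0.01 grip 0.659 F [ 0.39 -1.23 -0.39] j7 -0.73
rot [ 0. -0.  0.] slide [-1.1  0.6  0.3]
```

Emit:
send_rows:
  rotation:
    - [0,0,0]
    - [0,0,0]
    - [0,0,0]
    - [0,0,0]
  slide:
    - [0,0,0.5]
    - [0,0,1]
    - [0,0,1]
    - [0,0,1]
  fingers: [1,1,1,1]

```text
time: 7.4
position: [0.4427, 0.2763, 0.0512]
tool_rot: [-2.43, -1.99, -0.001]
ft_force: [-3.3, -1.5, 5.5]
grip_width: 0.653
```

Contact is made at the expected height (5 N). I release: the fingers open slowly, then lift.

Emit:
send_rows:
  rotation:
    - [0,0,0]
    - [0,0,0]
    - [0,0,0]
    - [0,0,0]
    - [0,0,0]
    - [0,0,0]
    - [0,0,0]
    - [0,0,0]
    - [0,0,0]
    - [0,0,0]
    - [0,0,0]
  slide:
    - [0,0,-0.5]
    - [0,0,-0.5]
    - [0,0,-0.5]
    - [0,0,-0.5]
    - [0,0,-0.5]
    - [0,0,-10]
    - [0,0,-30]
    - [0,0,-60]
    - [0,0,-90]
    - [0,0,-100]
    - [0,0,-100]
  fingers: [0.1,-0.3,-0.7,-1,-1,-1,-1,-1,-1,-1,-1]

```text
time: 8.5
position: [0.4437, 0.2767, 0.1522]
tool_rot: [-2.43, -1.99, -0.007]
ft_force: [0.5, 0.3, 0.4]
grip_width: 0.999
```

```bash
python3 plan.py .448 -.0915 .12 -17; python3 - <<'E'
from h import *
from bench import *
a=get_image("top")[:,:,::-1];cv2.imwrite("pics/t3.png",a)
cv2.imwrite("pics/t3c.png",cv2.resize(a[165:350,115:310],None,fx=3.2,fy=3.2,interpolation=cv2.INTER_CUBIC))
E
```

```text
t 8.5 pos [0.4437 0.2767 0.1522] jaw -11.4 tilt 0.24 grip 0.999 F [0.45 0.26 0.4 ] j7 -0.77
rot [ 0.1 -0.2  5.6] slide [-360.2   76.7   25.2]
```

View pics/t3c.png

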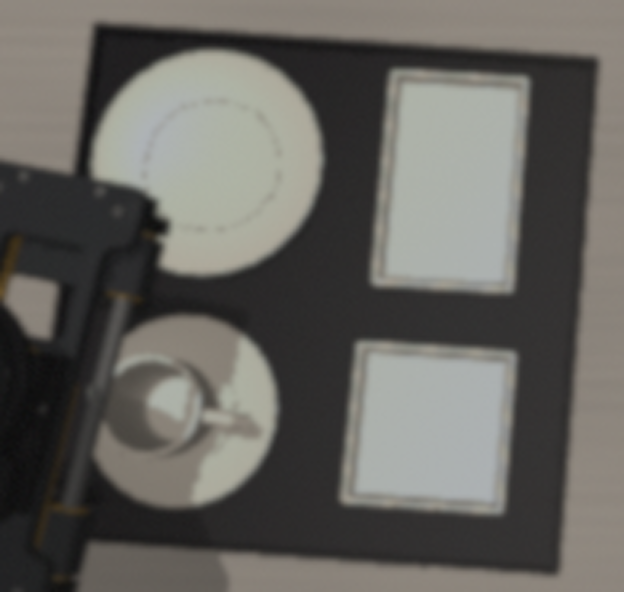

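The cup stands on the small saucer, at crop (152,405). I will measure it when the view is clear. Next is the jug.

Emit:
send_rows:
  rotation:
    - [0,0,2]
    - [0,0,4]
    - [0,0,5.6]
    - [0,0,5.6]
    - [0,0,5.6]
    - [0,0,5.6]
    - [0,0,5.6]
    - [0,0,5.6]
    - [0,0,5.6]
    - [0,0,5.6]
    - [0,0,5.6]
    - [0,0,5.6]
  slide:
    - [-40,8,0]
    - [-80,17,0]
    - [-120,26,0]
    - [-160,34,0]
    - [-200,42,0]
    - [-240,51,0]
    - [-280,60,0]
    - [-320,68,5]
    - [-345,74,15]
    - [-360,77,25]
    - [-360,77,25]
    - [-360,77,25]
  fingers: [-1,-1,-1,-1,-1,-1,-1,-1,-1,-1,-1,-1]

```text
time: 9.75
position: [0.4463, -0.0915, 0.1242]
tool_rot: [-2.524, -1.868, 0.003]
ft_force: [0.3, 0.7, -0.1]
grip_width: 1.001
```

```bash
python3 plan.py .448 -.0915 .034 -17; python3 - <<'E'
from h import *
from bench import *
a=get_image("top")[:,:,::-1];cv2.imwrite("pics/t4.png",a)
cv2.imwrite("pics/t4c.png",cv2.resize(a[165:350,115:335],None,fx=3.2,fy=3.2,interpolation=cv2.INTER_CUBIC))
T=C("top");v=a.astype(int).min(2)
b=a[262:322,140:205];cv2.imwrite("pics/t4e.png",cv2.resize(b,None,fx=9,fy=9,interpolation=cv2.INTER_CUBIC))
E
```

```text
t 9.75 pos [ 0.4463 -0.0915  0.1242] jaw -17.0 tilt 0.14 grip 1.001 F [ 0.33  0.7  -0.09] j7 -0.15
rot [-0.1  0.   0. ] slide [ 0.6  1.9 84.2]
```

View pics/t4e.png

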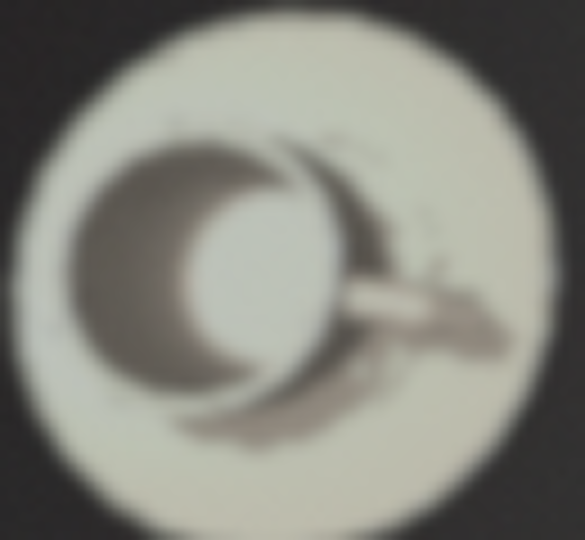

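View pics/t4.png

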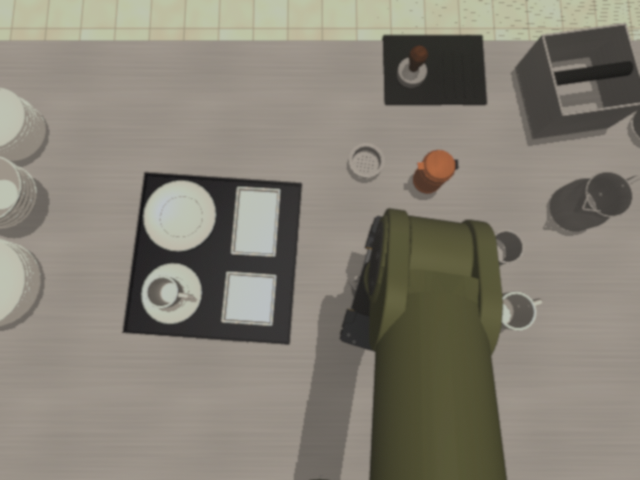

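The espresso cup stands on its saucer with its rim centre at px (162.3,292.4). The gripper is over the jug.

```bash
python3 - <<'E'
from h import *
T=C("top")
print(T.ray([200/9+140-.5,273/9+262-.5],.065))
E
```

```text
[[0.44097767 0.27475181]]
```

Emit:
send_rows:
  rotation:
    - [0,0,0]
    - [0,0,0]
    - [0,0,0]
    - [0,0,0]
    - [0,0,0]
    - [0,0,0]
    - [0,0,0]
    - [0,0,0]
    - [0,0,0]
    - [0,0,0]
    - [0,0,0]
    - [0,0,0]
  slide:
    - [0.5,1,5]
    - [0.5,1.5,25]
    - [0.5,1.5,45]
    - [0.5,1.5,65]
    - [0.5,1.5,80]
    - [0.5,1.5,84]
    - [0.5,1.5,84]
    - [0.5,1.5,84]
    - [0.5,1.5,84]
    - [0.5,1.5,84]
    - [0.5,1.5,84]
    - [0.5,1.5,84]
  fingers: [-1,-1,-1,-1,-1,-1,-1,1,1,1,1,1]
  force: 20

```text
time: 11.0
position: [0.4488, -0.092, 0.0415]
tool_rot: [-2.525, -1.869, -0.001]
ft_force: [-0.2, -0.3, 3.3]
grip_width: 0.652
```

```bash
python3 plan.py .433 .1297 .12 -17
```

```text
t 11.0 pos [ 0.4488 -0.092   0.0415] jaw -17.0 tilt 0.03 grip 0.652 F [-0.22 -0.25  3.26] j7 -0.04
rot [ 0. -0.  0.] slide [207.5 -79.8 -84.4]
```

The espresso cup is within 1 mm of the saucer centre. The jug is gripped (57 mm). I carry it over.

Emit:
send_rows:
  rotation:
    - [0,0,0]
    - [0,0,0]
    - [0,0,0]
    - [0,0,0]
    - [0,0,0]
    - [0,0,0]
    - [0,0,0]
    - [0,0,0]
    - [0,0,0]
    - [0,0,0]
    - [0,0,0]
    - [0,0,0]
  slide:
    - [0,0,-5]
    - [0,0,-20]
    - [0,0,-40]
    - [0,0,-60]
    - [15,-6,-65]
    - [40,-15,-65]
    - [75,-29,-65]
    - [110,-42,-65]
    - [145,-56,-65]
    - [175,-67,-65]
    - [198,-76,-65]
    - [207,-80,-65]
  fingers: [1,1,1,1,1,1,1,1,1,1,1,1]

```text
time: 12.2
position: [0.4322, 0.1317, 0.1064]
tool_rot: [-2.521, -1.874, -0.001]
ft_force: [0.2, -0.3, -0.7]
grip_width: 0.653
```

Emit:
send_rows:
  rotation:
    - [0,0,0]
    - [0,0,0]
    - [0,0,0]
    - [0,0,0]
  slide:
    - [0,0,0]
    - [0,0,10]
    - [0,0,20]
    - [0,0,20]
  fingers: [1,1,1,1]

```text
time: 12.6
position: [0.4313, 0.1274, 0.0843]
tool_rot: [-2.527, -1.866, 0.006]
ft_force: [-0.7, -0.9, -2.1]
grip_width: 0.653
```

```bash
python3 plan.py .433 .1297 .0445 -17;python3 - <<'E'
from h import *
from bench import *
a=get_image("scene")[:,:,::-1]
cv2.imwrite("pics/s5.png",cv2.resize(a[150:350,260:560],None,fx=2.6,fy=2.6))
E
```

```text
t 12.6 pos [0.4313 0.1274 0.0843] jaw -17.1 tilt 0.22 grip 0.653 F [-0.69 -0.95 -2.1 ] j7 -0.62
rot [-0.1  0.2 -0.1] slide [ 2.8  1.  33.8]
```

View pics/s5.png

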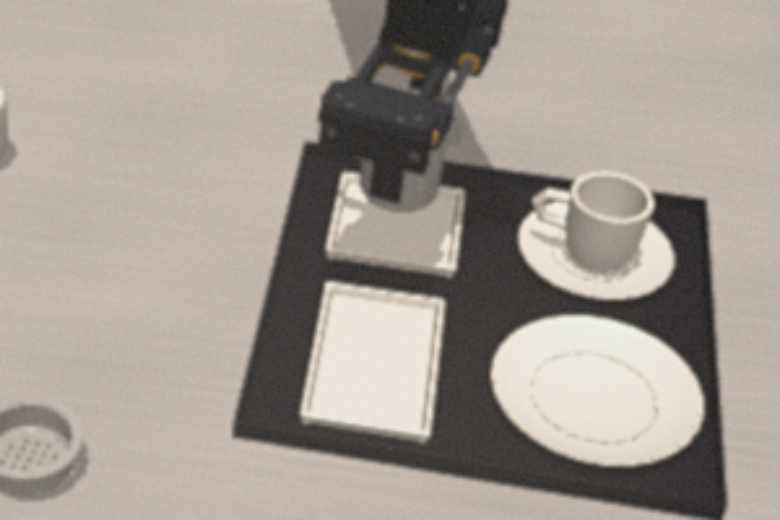

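The jug is upright in the jaws, above the square dish at crop (395,225). Lowering.

Emit:
send_rows:
  rotation:
    - [0,0,0]
    - [0,0,0]
    - [0,0,0]
    - [0,0,0]
    - [0,0,0]
    - [0,0,0]
    - [0,0,0]
    - [0,0,0]
    - [0,0,0]
    - [0,0,0]
  slide:
    - [1,0.5,7]
    - [2,0.5,15]
    - [2,0.5,22]
    - [2,0.5,27]
    - [2,0.5,30]
    - [2,0.5,32]
    - [2,0.5,33]
    - [2,0.5,34]
    - [2,0.5,34]
    - [2,0.5,34]
  fingers: [1,1,1,1,1,1,1,1,1,1]

```text
time: 13.65
position: [0.4338, 0.1311, 0.0524]
tool_rot: [2.525, 1.869, 0.001]
ft_force: [-0.3, -0.5, -0.5]
grip_width: 0.655
```

```bash
python3 plan.py .433 .1297 .0445 -17
```

```text
t 13.65 pos [0.4338 0.1311 0.0524] jaw -17.0 tilt 0.02 grip 0.655 F [-0.32 -0.46 -0.5 ] j7 -0.59
rot [ 0. -0.  0.] slide [-1.6 -0.3  1.9]
```

Emit:
send_rows:
  rotation:
    - [0,0,0]
    - [0,0,0]
    - [0,0,0]
    - [0,0,0]
    - [0,0,0]
    - [0,0,0]
  slide:
    - [-1,0,0.5]
    - [-1,0,1]
    - [-1,0,1.5]
    - [-1,0,2]
    - [-1,0,2]
    - [-1,0,2]
  fingers: [1,1,1,1,1,1]

```text
time: 14.25
position: [0.4334, 0.1301, 0.0505]
tool_rot: [-2.525, -1.869, -0.0]
ft_force: [-0.8, -0.1, 4.2]
grip_width: 0.657
```

Contact again, at the expected height. I release.

Emit:
send_rows:
  rotation:
    - [0,0,0]
    - [0,0,0]
    - [0,0,0]
    - [0,0,0]
    - [0,0,0]
    - [0,0,0]
    - [0,0,0]
    - [0,0,0]
    - [0,0,0]
    - [0,0,0]
    - [0,0,0]
  slide:
    - [0,0,0]
    - [0,0,0]
    - [0,0,0]
    - [0,0,0]
    - [0,0,0]
    - [0,0,-10]
    - [0,0,-30]
    - [0,0,-60]
    - [0,0,-90]
    - [0,0,-100]
    - [0,0,-100]
  fingers: [0.1,-0.3,-0.7,-1,-1,-1,-1,-1,-1,-1,-1]

```text
time: 15.35
position: [0.4346, 0.1306, 0.1521]
tool_rot: [2.525, 1.869, 0.007]
ft_force: [0.6, -0.1, -0.3]
grip_width: 0.995
```

```bash
python3 plan.py .392 -.2075 .14 -20
```

```text
t 15.35 pos [0.4346 0.1306 0.1521] jaw -17.0 tilt 0.24 grip 0.995 F [ 0.56 -0.06 -0.33] j7 -0.66
rot [ 0.2 -0.2  3. ] slide [-335.8   57.9    5.2]
```

Emit:
send_rows:
  rotation:
    - [0,0,0]
    - [0,0,0]
    - [0,0,0]
    - [0,0,0]
    - [0,0,0]
    - [0,0,0]
    - [0,0,0]
    - [0,0,0]
    - [0,0,1.5]
    - [0,0,3]
    - [0,0,3]
    - [0,0,3]
  slide:
    - [-30,20,0]
    - [-65,40,0]
    - [-105,60,0]
    - [-145,75,0]
    - [-185,85,0]
    - [-225,85,0]
    - [-265,80,0]
    - [-300,72,0]
    - [-325,62,0]
    - [-336,58,5]
    - [-336,58,5]
    - [-336,58,5]
  fingers: [-1,-1,-1,-1,-1,-1,-1,-1,-1,-1,-1,-1]

```text
time: 16.55
position: [0.3913, -0.2068, 0.1449]
tool_rot: [-2.571, -1.804, -0.0]
ft_force: [0.5, 0.5, -0.6]
grip_width: 0.997
```

```bash
python3 plan.py .392 -.2075 .035 -20; python3 - <<'E'
from h import *
from bench import *
a=get_image("top")[:,:,::-1]
cv2.imwrite("pics/t6.png",cv2.resize(a[165:365,110:560],None,fx=1.7,fy=1.7,interpolation=cv2.INTER_CUBIC))
a=get_image("scene")[:,:,::-1]
cv2.imwrite("pics/s6.png",a)
E
```

```text
t 16.55 pos [ 0.3913 -0.2068  0.1449] jaw -19.9 tilt 0.04 grip 0.997 F [ 0.49  0.49 -0.62] j7 0.02
rot [-0.  -0.   0.1] slide [ -0.5   1.  103.9]
```

View pics/t6.png

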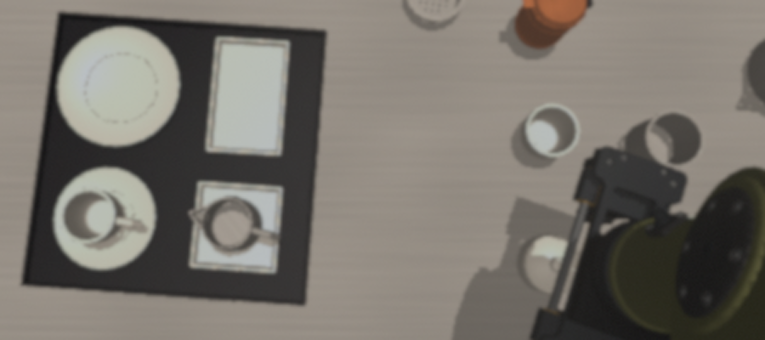

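View pics/s6.png

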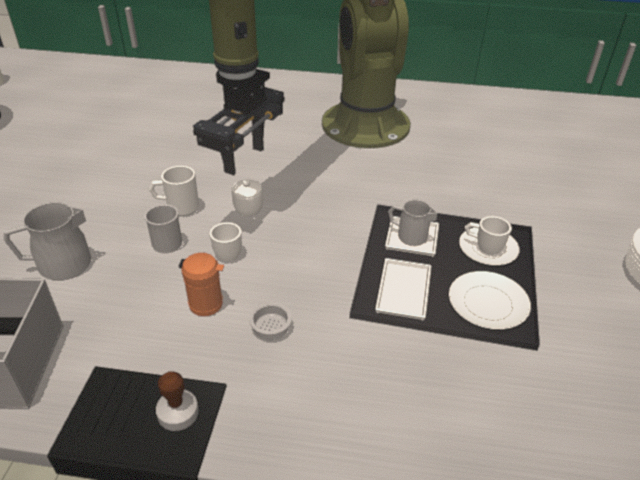

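The jug stands upright on the square dish at (415,222), next to the espresso cup at (492,235). The gripper is over the sugar pot. I go down and grip.

Emit:
send_rows:
  rotation:
    - [0,0,0]
    - [0,0,0]
    - [0,0,0]
    - [0,0,0]
    - [0,0,0]
    - [0,0,0]
    - [0,0,0]
    - [0,0,0]
    - [0,0,0]
    - [0,0,0]
    - [0,0,0]
    - [0,0,0]
  slide:
    - [-0.5,1,20]
    - [-0.5,1,40]
    - [-0.5,1,60]
    - [-0.5,1,80]
    - [-0.5,1,97]
    - [-0.5,1,103]
    - [-0.5,1,103]
    - [-0.5,1,103]
    - [-0.5,1,103]
    - [-0.5,1,103]
    - [-0.5,1,103]
    - [-0.5,1,103]
  fingers: [-1,-1,-1,-1,-1,-1,-1,1,1,1,1,1]
  force: 25

```text
time: 17.85
position: [0.3914, -0.2088, 0.0426]
tool_rot: [-2.572, -1.802, -0.001]
ft_force: [-3.2, 0.7, 6.8]
grip_width: 0.705
```

```bash
python3 plan.py .5797 .1198 .15 -4
```

```text
t 17.85 pos [ 0.3914 -0.2088  0.0426] jaw -20.0 tilt 0.07 grip 0.705 F [-3.22  0.67  6.76] j7 0.21
rot [ -0.   -0.1 -16. ] slide [ 373.3   64.7 -113.1]
```

Emit:
send_rows:
  rotation:
    - [0,0,0]
    - [0,0,0]
    - [0,0,0]
    - [0,0,0]
    - [0,0,0]
    - [0,0,-2]
    - [0,0,-4]
    - [0,0,-6]
    - [0,0,-8]
    - [0,0,-10]
    - [0,0,-12]
    - [0,0,-14]
  slide:
    - [0,0,-5]
    - [0,0,-20]
    - [0,0,-40]
    - [0,0,-60]
    - [15,3,-75]
    - [40,7,-80]
    - [75,13,-80]
    - [110,19,-80]
    - [145,25,-80]
    - [180,31,-80]
    - [215,37,-80]
    - [250,43,-80]
  fingers: [1,1,1,1,1,1,1,1,1,1,1,1]

```text
time: 19.05
position: [0.5174, 0.0145, 0.1211]
tool_rot: [-2.328, -2.108, 0.001]
ft_force: [1.4, -1.3, -2.6]
grip_width: 0.706
```

Emit:
send_rows:
  rotation:
    - [0,0,-2]
    - [0,0,-2]
    - [0,0,-2]
    - [0,0,-2]
    - [0,0,-2]
    - [0,0,-2]
    - [0,0,-2]
  slide:
    - [35,-2,0]
    - [70,-5,0]
    - [95,-7,0]
    - [112,-8,10]
    - [120,-8.5,25]
    - [120,-8.5,35]
    - [120,-8.5,35]
  fingers: [1,1,1,1,1,1,1]

```text
time: 19.75
position: [0.5195, 0.1294, 0.0844]
tool_rot: [-2.298, -2.141, 0.009]
ft_force: [-0.4, 0.1, -2.7]
grip_width: 0.709
```

```bash
python3 plan.py .5797 .1198 .0456 -4
```

```text
t 19.75 pos [0.5195 0.1294 0.0844] jaw -4.0 tilt 0.32 grip 0.709 F [-0.37  0.07 -2.68] j7 -0.24
rot [-0.3  0.2 -0. ] slide [-5.2 60.9 32.6]
```

Emit:
send_rows:
  rotation:
    - [0,0,0]
    - [0,0,0]
    - [0,0,0]
    - [0,0,0]
    - [0,0,0]
    - [0,0,0]
  slide:
    - [-1,15,0]
    - [-3,35,0]
    - [-5,52,3]
    - [-5,60.5,10]
    - [-5,60.5,15]
    - [-5,60.5,15]
  fingers: [1,1,1,1,1,1]

```text
time: 20.35
position: [0.5797, 0.1215, 0.0708]
tool_rot: [-2.297, -2.141, 0.005]
ft_force: [-1.1, 0.6, -3.3]
grip_width: 0.706
```

```bash
python3 plan.py .5797 .1198 .0456 -4;python3 - <<'E'
from h import *
from bench import *
a=get_image("scene")[:,:,::-1]
cv2.imwrite("pics/s7.png",cv2.resize(a[150:350,260:560],None,fx=2.6,fy=2.6))
E
```

```text
t 20.35 pos [0.5797 0.1215 0.0708] jaw -4.0 tilt 0.2 grip 0.706 F [-1.06  0.6  -3.29] j7 -0.14
rot [-0.2  0.1 -0. ] slide [-1.6  0.1 19.2]
```

View pics/s7.png

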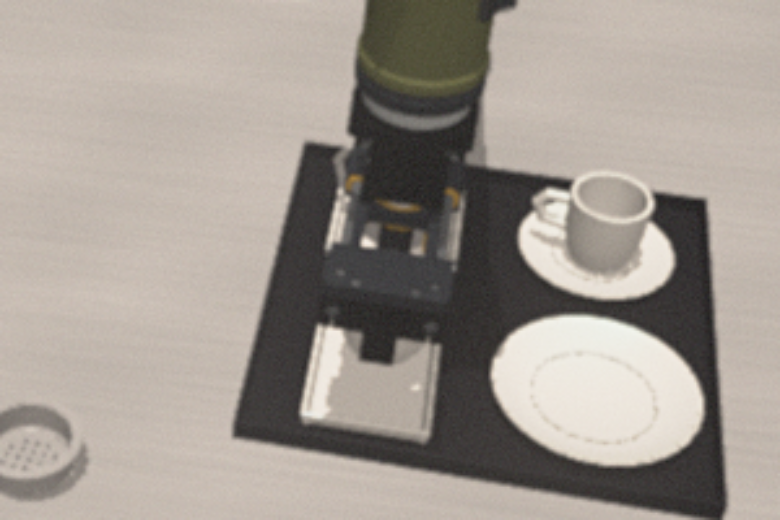

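The sugar pot is above the oblong dish at crop (375,350). Lowering.

Emit:
send_rows:
  rotation:
    - [0,0,0]
    - [0,0,0]
    - [0,0,0]
    - [0,0,0]
    - [0,0,0]
    - [0,0,0]
    - [0,0,0]
    - [0,0,0]
    - [0,0,0]
  slide:
    - [-1,0,5]
    - [-1,0,10]
    - [-1,0,14]
    - [-1,0,16]
    - [-1,0,17]
    - [-1,0,18]
    - [-1,0,19]
    - [-1,0,19]
    - [-1,0,19]
  fingers: [1,1,1,1,1,1,1,1,1]

```text
time: 21.3
position: [0.5814, 0.1213, 0.0533]
tool_rot: [2.297, 2.143, 0.0]
ft_force: [0.5, 1.2, -2.5]
grip_width: 0.704
```

```bash
python3 plan.py .5797 .1198 .0456 -4
```

```text
t 21.3 pos [0.5814 0.1213 0.0533] jaw -4.0 tilt 0.01 grip 0.704 F [ 0.5   1.25 -2.55] j7 -0.13
rot [ 0. -0.  0.] slide [-1.7 -1.6  1.7]
```

Emit:
send_rows:
  rotation:
    - [0,0,0]
    - [0,0,0]
    - [0,0,0]
    - [0,0,0]
    - [0,0,0]
    - [0,0,0]
  slide:
    - [-1,-1,0.5]
    - [-1,-1,1]
    - [-1,-1,1.5]
    - [-1,-1,2]
    - [-1,-1,2]
    - [-1,-1,2]
  fingers: [1,1,1,1,1,1]

```text
time: 21.9
position: [0.5803, 0.1203, 0.0517]
tool_rot: [-2.297, -2.143, -0.0]
ft_force: [-1.4, -0.9, 2.9]
grip_width: 0.711
```

Emit:
send_rows:
  rotation:
    - [0,0,0]
    - [0,0,0]
    - [0,0,0]
    - [0,0,0]
    - [0,0,0]
    - [0,0,0]
    - [0,0,0]
    - [0,0,0]
    - [0,0,0]
    - [0,0,0]
    - [0,0,0]
  slide:
    - [0,0,0]
    - [0,0,0]
    - [0,0,0]
    - [0,0,0]
    - [0,0,0]
    - [0,0,-10]
    - [0,0,-30]
    - [0,0,-60]
    - [0,0,-90]
    - [0,0,-120]
    - [0,0,-130]
  fingers: [0.1,-0.3,-0.7,-1,-1,-1,-1,-1,-1,-1,-1]

```text
time: 23.0
position: [0.5823, 0.1206, 0.1855]
tool_rot: [2.295, 2.141, 0.01]
ft_force: [-0.6, -0.2, -1.4]
grip_width: 1.0
```

```bash
python3 plan.py .4078 -.3394 .16 16
```

```text
t 23.0 pos [0.5823 0.1206 0.1855] jaw -4.0 tilt 0.38 grip 1.0 F [-0.58 -0.23 -1.42] j7 -0.19
rot [  0.4  -0.1 -20. ] slide [-471.  -142.3   17.3]
```

Emit:
send_rows:
  rotation:
    - [0,0,-1]
    - [0,0,-3]
    - [0,0,-6]
    - [0,0,-9]
    - [0,0,-12]
    - [0,0,-15]
    - [0,0,-18]
    - [0,0,-20]
    - [0,0,-20]
    - [0,0,-20]
    - [0,0,-20]
    - [0,0,-20]
  slide:
    - [-40,-12,0]
    - [-85,-26,0]
    - [-130,-39,0]
    - [-175,-53,0]
    - [-220,-66,0]
    - [-265,-80,0]
    - [-310,-94,0]
    - [-355,-107,0]
    - [-400,-121,0]
    - [-440,-133,0]
    - [-462,-140,8]
    - [-471,-142,17]
  fingers: [-1,-1,-1,-1,-1,-1,-1,-1,-1,-1,-1,-1]

```text
time: 24.2
position: [0.404, -0.3429, 0.1643]
tool_rot: [1.895, 2.504, -0.001]
ft_force: [0.3, -0.6, -0.1]
grip_width: 0.998
```

Emit:
send_rows:
  rotation:
    - [0,0,0]
    - [0,0,0]
    - [0,0,0]
  slide:
    - [0,0,0]
    - [0,0,0]
    - [0,0,0]
  fingers: [-1,-1,-1]

```text
time: 24.5
position: [0.4068, -0.3387, 0.1644]
tool_rot: [1.888, 2.511, 0.001]
ft_force: [-0.5, -0.0, 0.8]
grip_width: 0.999
```

```bash
python3 plan.py .4078 -.3394 .045 16; python3 - <<'E'
from h import *
from bench import *
a=get_image("top")[:,:,::-1]
cv2.imwrite("pics/t8.png",a)
a=get_image("scene")[:,:,::-1]
cv2.imwrite("pics/s8.png",a)
E
```

```text
t 24.5 pos [ 0.4068 -0.3387  0.1644] jaw 16.1 tilt 0.04 grip 0.999 F [-0.5  -0.03  0.82] j7 1.06
rot [ 0.  -0.   0.1] slide [ -1.    0.7 113.4]
```

View pics/t8.png

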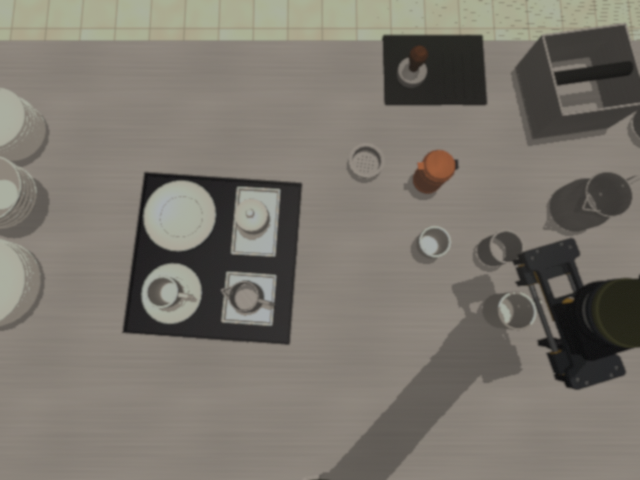

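View pics/s8.png

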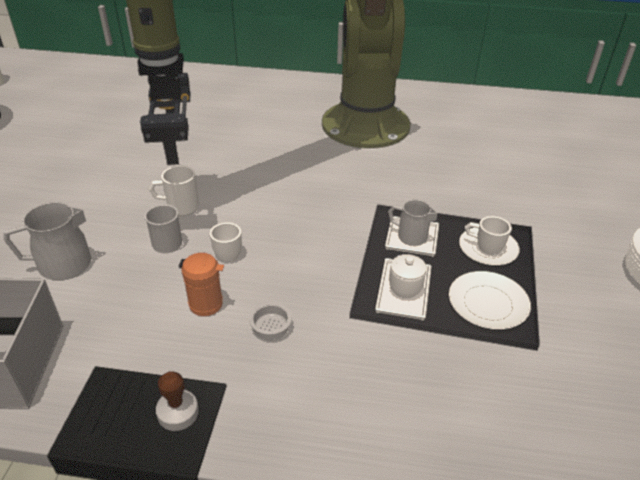

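The sugar pot stands on the oblong dish at (408,277). The gripper is over the tall cup at (516,310 in the top view). I go down and grip.

Emit:
send_rows:
  rotation:
    - [0,0,0]
    - [0,0,0]
    - [0,0,0]
    - [0,0,0]
    - [0,0,0]
    - [0,0,0]
    - [0,0,0]
    - [0,0,0]
    - [0,0,0]
    - [0,0,0]
    - [0,0,0]
    - [0,0,0]
  slide:
    - [-1,0.5,20]
    - [-1,0.5,40]
    - [-1,0.5,60]
    - [-1,0.5,80]
    - [-1,0.5,100]
    - [-1,0.5,113]
    - [-1,0.5,113]
    - [-1,0.5,113]
    - [-1,0.5,113]
    - [-1,0.5,113]
    - [-1,0.5,113]
    - [-1,0.5,113]
  fingers: [-1,-1,-1,-1,-1,-1,-1,1,1,1,1,1]
  force: 25

```text
time: 25.8
position: [0.4076, -0.3408, 0.052]
tool_rot: [1.889, 2.508, 0.001]
ft_force: [0.6, 0.7, 4.1]
grip_width: 0.754
```

```bash
python3 plan.py .591 .2656 .16 -4; python3 plan.py .50 .0 .16 6
```

```text
t 25.8 pos [ 0.4076 -0.3408  0.052 ] jaw 16.0 tilt 0.11 grip 0.754 F [0.62 0.7  4.14] j7 1.2
rot [ 0.1  0.  20. ] slide [ 531.9  344.  -113.9]
t 25.8 pos [ 0.4076 -0.3408  0.052 ] jaw 16.0 tilt 0.11 grip 0.754 F [0.62 0.7  4.14] j7 1.2
rot [ 0.1  0.  10. ] slide [ 301.8  183.2 -113.9]
```

Emit:
send_rows:
  rotation:
    - [0,0,0]
    - [0,0,0]
    - [0,0,0]
    - [0,0,0]
    - [0,0,0]
    - [0,0,1]
    - [0,0,3]
    - [0,0,5]
    - [0,0,7]
    - [0,0,9]
    - [0,0,10]
    - [0,0,10]
  slide:
    - [0,0,-5]
    - [0,0,-25]
    - [0,0,-50]
    - [0,0,-80]
    - [0,0,-105]
    - [25,15,-115]
    - [55,33,-115]
    - [90,55,-115]
    - [125,76,-115]
    - [160,97,-115]
    - [195,118,-115]
    - [230,140,-115]
  fingers: [1,1,1,1,1,1,1,1,1,1,1,1]

```text
time: 27.0
position: [0.4771, -0.0794, 0.166]
tool_rot: [-2.102, -2.334, 0.0]
ft_force: [0.7, -0.7, -3.1]
grip_width: 0.753
```

```bash
python3 plan.py .591 .2656 .16 -4
```

```text
t 27.0 pos [ 0.4771 -0.0794  0.166 ] jaw 6.0 tilt 0.05 grip 0.753 F [ 0.74 -0.73 -3.06] j7 0.23
rot [-0. -0. 10.] slide [331.2 149.3   0. ]
```

Emit:
send_rows:
  rotation:
    - [0,0,1]
    - [0,0,2]
    - [0,0,3]
    - [0,0,4]
    - [0,0,6]
    - [0,0,8]
    - [0,0,9]
    - [0,0,10]
    - [0,0,10]
    - [0,0,10]
    - [0,0,10]
    - [0,0,10]
  slide:
    - [35,15,0]
    - [70,30,0]
    - [105,46,0]
    - [140,62,0]
    - [175,78,0]
    - [210,94,0]
    - [245,109,0]
    - [275,122,0]
    - [298,132,0]
    - [308,138,0]
    - [308,138,0]
    - [308,138,0]
  fingers: [1,1,1,1,1,1,1,1,1,1,1,1]

```text
time: 28.2
position: [0.5825, 0.2378, 0.1659]
tool_rot: [2.298, 2.141, -0.003]
ft_force: [-0.0, 0.1, -2.8]
grip_width: 0.758
```

```bash
python3 plan.py .591 .2656 .055 -4;python3 - <<'E'
from h import *
from bench import *
a=get_image("scene")[:,:,::-1]
cv2.imwrite("pics/s9.png",cv2.resize(a[100:350,260:560],None,fx=2.4,fy=2.4))
E
```

```text
t 28.2 pos [0.5825 0.2378 0.1659] jaw -4.1 tilt 0.13 grip 0.758 F [-0.02  0.12 -2.83] j7 -0.36
rot [-0.   0.1 -0.1] slide [ 28.6   6.6 104.8]
```

View pics/s9.png

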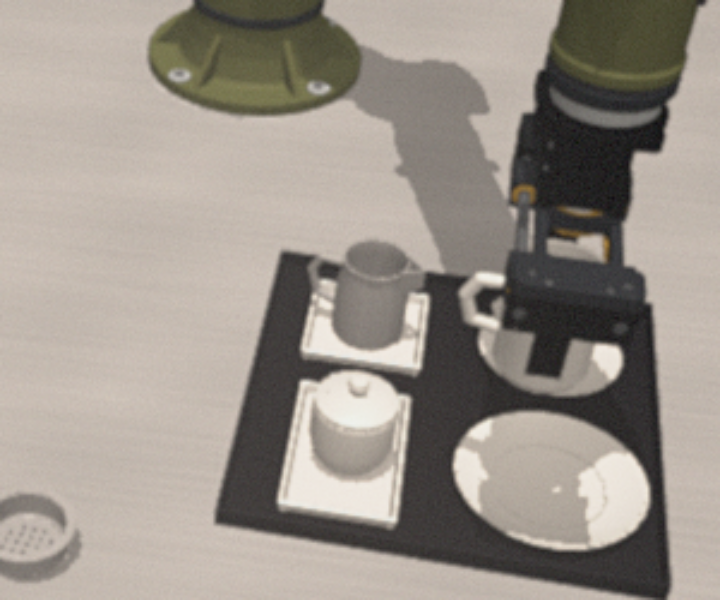

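The tall cup is held upright, with its handle towards the jug side. It is 30 mm short of the large saucer, so I align and lower it.

Emit:
send_rows:
  rotation:
    - [0,0,0]
    - [0,0,0]
    - [0,0,0]
    - [0,0,0]
    - [0,0,0]
    - [0,0,0]
    - [0,0,0]
    - [0,0,0]
  slide:
    - [15,3,0]
    - [28,6,10]
    - [28,6,30]
    - [28,6,55]
    - [28,6,75]
    - [28,6,85]
    - [28,6,85]
    - [28,6,85]
  fingers: [1,1,1,1,1,1,1,1]

```text
time: 29.05
position: [0.591, 0.2681, 0.0817]
tool_rot: [2.297, 2.143, 0.001]
ft_force: [-0.0, -0.9, -2.4]
grip_width: 0.758
```

```bash
python3 plan.py .591 .2656 .055 -4
```

```text
t 29.05 pos [0.591  0.2681 0.0817] jaw -4.0 tilt 0.06 grip 0.758 F [-0.01 -0.86 -2.45] j7 -0.36
rot [ 0. -0.  0.] slide [-2.5  0.1 20.7]
```

Emit:
send_rows:
  rotation:
    - [0,0,0]
    - [0,0,0]
    - [0,0,0]
    - [0,0,0]
    - [0,0,0]
    - [0,0,0]
    - [0,0,0]
    - [0,0,0]
    - [0,0,0]
    - [0,0,0]
  slide:
    - [-1,0,5]
    - [-2,0,10]
    - [-2,0,14]
    - [-2,0,17]
    - [-2,0,18.5]
    - [-2,0,19.5]
    - [-2,0,20]
    - [-2,0,20.5]
    - [-2,0,20.5]
    - [-2,0,20.5]
  fingers: [1,1,1,1,1,1,1,1,1,1]

```text
time: 30.05
position: [0.5905, 0.2656, 0.0611]
tool_rot: [-2.297, -2.143, -0.001]
ft_force: [-0.2, 0.4, -0.4]
grip_width: 0.753
```

```bash
python3 plan.py .591 .2656 .055 -4
```

```text
t 30.05 pos [0.5905 0.2656 0.0611] jaw -4.0 tilt 0.02 grip 0.753 F [-0.21  0.4  -0.41] j7 -0.35
rot [ 0. -0.  0.] slide [-0.   0.5  0.1]
```

Emit:
send_rows:
  rotation:
    - [0,0,0]
    - [0,0,0]
    - [0,0,0]
    - [0,0,0]
  slide:
    - [0,0,0.5]
    - [0,0,1]
    - [0,0,1]
    - [0,0,1]
  fingers: [1,1,1,1]

```text
time: 30.45
position: [0.5906, 0.2656, 0.061]
tool_rot: [-2.297, -2.143, -0.001]
ft_force: [-2.9, -1.8, 5.2]
grip_width: 0.761
```

Contact is made. I release, lift and move clear.

Emit:
send_rows:
  rotation:
    - [0,0,0]
    - [0,0,0]
    - [0,0,0]
    - [0,0,0]
    - [0,0,0]
    - [0,0,0]
    - [0,0,0]
    - [0,0,0]
    - [0,0,0]
    - [0,0,0]
    - [0,0,0]
  slide:
    - [0,0,-0.5]
    - [0,0,-0.5]
    - [0,0,-0.5]
    - [0,0,-0.5]
    - [0,0,-0.5]
    - [0,0,-10]
    - [0,0,-30]
    - [0,0,-60]
    - [0,0,-90]
    - [0,0,-120]
    - [0,0,-130]
  fingers: [0.1,-0.3,-0.7,-1,-1,-1,-1,-1,-1,-1,-1]

```text
time: 31.55
position: [0.5924, 0.2661, 0.1942]
tool_rot: [2.296, 2.142, 0.01]
ft_force: [0.8, -0.4, -0.1]
grip_width: 1.0
```

Emit:
send_rows:
  rotation:
    - [0,0,0]
    - [0,0,0]
    - [0,0,0]
    - [0,0,0]
    - [0,0,0]
    - [0,0,0]
    - [0,0,0]
    - [0,0,0]
    - [0,0,0]
  slide:
    - [-40,0,-5]
    - [-80,0,-10]
    - [-120,0,-10]
    - [-160,0,-10]
    - [-200,0,-10]
    - [-240,0,-10]
    - [-260,0,-10]
    - [-260,0,-10]
    - [-260,0,-10]
  fingers: [-1,-1,-1,-1,-1,-1,-1,-1,-1]

```text
time: 32.45
position: [0.5723, 0.0066, 0.1995]
tool_rot: [-2.297, -2.142, -0.001]
ft_force: [0.1, 0.3, 0.4]
grip_width: 0.998
```

```bash
python3 - <<'E'
from h import *
from bench import *
a=get_image("top")[:,:,::-1]
cv2.imwrite("pics/t10.png",a)
cv2.imwrite("pics/t10c.png",cv2.resize(a[165:350,115:310],None,fx=3.2,fy=3.2,interpolation=cv2.INTER_CUBIC))
a=get_image("scene")[:,:,::-1]
cv2.imwrite("pics/s10.png",a)
E
```

```text
(no output)
```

View pics/t10c.png

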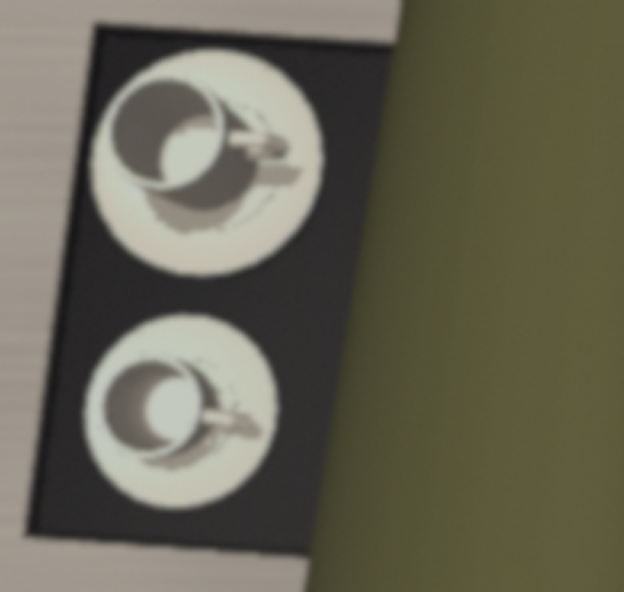

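View pics/s10.png

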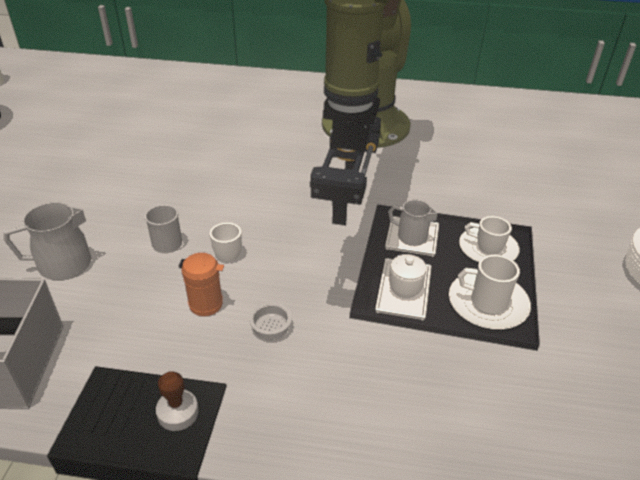

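All four things stand upright on their dishes. The tasting cup (227,240) and dosing cup (164,230) have not moved. Now a numeric check.

```bash
python3 - <<'E'
from h import *
T=C("top");S=C("scene")
g=lambda p:np.array(p,float)/3.2+[115,165]-.35
print("tall top",circ(T.ray(g([[108,133],[226,133],[167,76],[167,191],[125,92],[210,176]]),.093)))
print("esp top",circ(T.ray(g([[100,407],[204,407],[152,358],[152,461]]),.065)))
for f in("pics/top0.png","pics/t8.png","pics/t10.png"):
    v=cv2.imread(f).astype(int).min(2);m=(v>85).astype(np.uint8);m[:175]=0;m[342:]=0
    for n,(x,y,z) in dict(large=(160,240,.019),small=(180,315,.016),oblong=(245,247,.016),square=(231,318,.016)).items():
        if f.endswith("10.png") and n in("oblong","square"):continue
        l,st=cv2.connectedComponents(m);q=(st==st[y,x]).astype(np.uint8)
        c=max(cv2.findContours(q,cv2.RETR_EXTERNAL,cv2.CHAIN_APPROX_NONE)[0],key=len)[:,0]
        P=T.ray(c,z)
        print(f,n,circ(P)[0][:2].round(4) if n in("large","small") else cv2.minAreaRect((P*1000).astype(np.float32)))
a=cv2.imread("pics/t8.png")
cv2.imwrite("pics/t8e.png",cv2.resize(a[180:330,215:290],None,fx=4,fy=4,interpolation=cv2.INTER_CUBIC))
d=cv2.absdiff(cv2.imread("pics/scene0.png"),cv2.imread("pics/s10.png"))[190:290,140:245].mean();print("diff",d)
E
```

```text
tall top (array([0.58845739, 0.26374602, 0.03264811]), np.float64(0.0008229614025984521))
esp top (array([0.43977076, 0.27400107, 0.02835759]), np.float64(0.00020865862374621388))
pics/top0.png large [0.5893 0.265 ]
pics/top0.png small [0.4413 0.2742]
pics/top0.png oblong ((578.2404174804688, 119.1990966796875), (86.01569366455078, 134.4183807373047), 86.39134979248047)
pics/top0.png square ((431.3174133300781, 129.0598907470703), (96.09561157226562, 96.11150360107422), 85.77499389648438)
pics/t8.png large [0.5893 0.2651]
pics/t8.png small [0.4413 0.2742]
pics/t8.png oblong ((578.294189453125, 119.11679077148438), (86.14549255371094, 134.53492736816406), 86.3897933959961)
pics/t8.png square ((431.4538269042969, 131.6121063232422), (101.11611938476562, 96.34947967529297), 85.86064147949219)
pics/t10.png large [0.5893 0.2651]
pics/t10.png small [0.4412 0.2743]
diff 11.78104761904762
```

View pics/t8e.png

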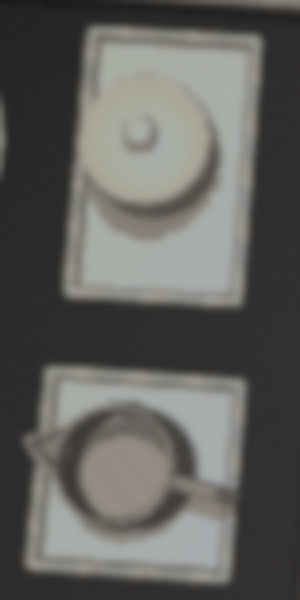

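```bash
python3 - <<'E'
from h import *
T=C("top")
print("knob",T.ray([250-.4,213-.4],.081),"jug",T.ray([245.3,297.1],.079))
def f(p):
    v=cv2.imread(p).astype(int).min(2);m=(v>125).astype(np.uint8);g=np.zeros_like(m);g[222:262,412:456]=m[222:262,412:456]
    c=max(cv2.findContours(g,cv2.RETR_EXTERNAL,cv2.CHAIN_APPROX_NONE)[0],key=len)[:,0];return circ(T.ray(c,.056))[0]
print("tasting",f("pics/top0.png"),f("pics/t8.png"))
# dosing: before/after template shift by phase correlation in scene
A=cv2.cvtColor(cv2.imread("pics/scene0.png"),6);B=cv2.cvtColor(cv2.imread("pics/s10.png"),6)
for n,(x0,y0,x1,y1) in dict(dosing=(145,205,183,252),tasting=(208,222,244,263)).items():
    r=cv2.matchTemplate(B,A[y0:y1,x0:x1],cv2.TM_CCOEFF_NORMED);_,v,_,l=cv2.minMaxLoc(r);print(n,v,l,(x0,y0))
from bench import get_state;s=get_state();print(s["time"],abs(s["qd"]).max(),s["position"])
E
```

```text
knob [[0.57942905 0.12079717]] jug [[0.43086805 0.1254319 ]]
tasting [ 0.5319916  -0.21354046  0.02845884] [ 0.53214755 -0.21381684  0.02903577]
dosing 0.9740374684333801 (145, 205) (145, 205)
tasting 0.9940205812454224 (208, 222) (208, 222)
32.55 0.0061864567455246315 [0.57243487 0.00825249 0.19937641]
```

Everything is within about 4 mm of its dish centre and nothing else has moved. I hand the job in.

```bash
python3 -c "
from bench import *
print(close_job())"
```

```text
the job is handed in; nothing more can be done
None
```

The tray is laid up and the job is handed in at about 32.6 s of the 99 s allowed. The hand-in gave no verdict, so what follows rests on my own checks.

I placed the espresso cup on the small saucer, the milk jug on the square dish, the sugar pot on the oblong dish and the tall cup on the large saucer. I lowered each one slowly until the wrist felt contact (3 to 5.5 N) at the expected height, then released it.

**Centring:** in the last top views each thing lay close to the middle of its dish:

| Thing | Distance from dish centre |
|---|---|
| Espresso cup | about 1–2 mm |
| Tall cup | about 1.5 mm |
| Sugar pot | about 2 mm |
| Milk jug | about 4 mm (rim centre picked by eye, the least exact) |

- **Dishes:** I measured no movement above about 0.1 mm on the two saucers and the oblong dish. The arm hid the oblong and square dishes in the last top view, so those two were last measured before the tall cup was placed. In the last scene view they looked unmoved.
- **Left alone:** the tasting cup and dosing cup matched their starting positions to the pixel, and the gripper was open and clear of everything.
- **Disagreements:** the two cameras differed by a steady 3 to 4 mm in x, within the 14 mm tolerance. I aimed at averaged positions and checked centring within the top view alone. The jug's spout overlapped the square dish's outline, making the dish seem about 5 mm longer and its centre 2.5 mm off; its other side and angle were unchanged. A raw before/after image comparison around the two cups left alone also showed a difference (mean 11.8 grey levels). I put that down to the tall cup and its shadow being gone, because the position matches were exact.

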